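# Raise the pressing board with the lever jack and hold it up

### The arm

A 6-joint arm with a two-finger parallel gripper is mounted at the origin on a cart in front of the work surface, level with it; the furniture and walls round the work are solid. World frame = base frame: x ahead of the robot, y to its left, z up, the work surface at z = 0. Lengths are in mm, angles in rad, forces in N, time in s.
With the tool pointing down it reaches from about 350 to 925 mm from the base axis. Payload 6.4 kg.
Tool frame: the origin (TCP) lies on the mounting face of the last link; the fingertips stand 199 mm ahead of it and the grasp point (between the pads) lies 180 mm ahead of it; z points along the fingers, y is the line along which they close (so a half turn about z gives the same grasp; the last joint's range is limited). The gripper opens to 94 mm and grips with 3 to 60 N. Pads are 16 mm wide; open, the fingers measure 119 mm over their backs; the gripper's body (75 mm by 177 mm) begins 78 mm behind the grasp point.
Start: joints at [-1.352, 0.245, 1.558, -0, 1.339, -0.174], TCP at [248.811, -600.507, 404.655] pointing down, gripper open.
Joint ranges: [-3.13, 3.13], [-1.02, 2.26], [0.13, 2.54], [-0.95, 4.09], [0.21, 2.88], [-2.74, 2.74]. Speed limits (rad/s): [2.57, 2.57, 3.14, 3.14, 3.14, 3.14].

### API

Orientations are given as a unit quaternion [x, y, z, w].
In Python, from rig import manip gives the robot as it stands.
- The arm moves only by the tool arm_command, never from a script. Its argument "steps" is a list of rows, each an object of numbers: "x", "y", "z": the shift along the tool's x, y, z in mm; "wx", "wy", "wz": the turn, a rotation vector about the tool's x, y, z in rad. A call has 1 to 10 rows; each row is the pose to reach, as a shift and turn from the pose commanded when the call began, along the tool's axes at that moment; what a row does not reach only later rows make up. A row lasts 1/8 s, in which the tool goes at most 62.5 mm and 10.7 degrees, less where a joint would pass 70% of its speed; a pose out of reach is approached as far as the arm can. A call with a gripper value outside its range is refused whole. "hand" is the closure, from 0 (fully open) to 1 (shut), set as the call begins (left out, the last holds). The fingers move at their own pace and stop on an object; "force" is the grip in N (left out, the last holds). Time passes only in rows, so rows that repeat a pose let the fingers close. It gives the time, the measured TCP pose, the force, the opening and the grip force at its end, in the units of the state.
- manip.read_state(): the state, without advancing time (a new reading comes with each control period).
- manip.snapshot(name): name is "side" or "top"; returns a dict with "color" (384x512x3 uint8, red, green, blue), "vertical_fov" (degrees; the focal length in pixels is half the picture's height over the tangent of half this angle, whatever the lens; pixels are square), "cx", "cy" (the principal point, pixels), "R" (3x3) and "t" (3): a world point X has camera coordinates R X + t. Camera axes: x right, y down, z forward; pixel columns grow to the right and rows downward; lengths in mm; the calibration is good to about 2 mm. A picture is of the moment at which its call begins. There is no depth.
- manip.job_done(): hands the job in; it is judged then, once.
The state is a dict: "time": time; "qpos": joint angles; "qvel": joint speeds; "effort": joint torques, N m; "ee_pos": TCP position; "ee_rot": TCP orientation; "wrist_force": force on the tool from outside, world axes, zero at the start; "torque": the same for the moment, N m; "gripper_width": opening from 0.0 (shut) to 1.0 (fully open); "grasp_force": force on a finger pad.
Only numpy, scipy, OpenCV 4.12 (cv2) and the standard library are available. Lean on these libraries where they do the work, as an engineer would, in place of code of your own. Each camera call takes 0.05 s, during which the arm holds its last target. There are 200 camera calls.

### The job

The sheets under the hinged pressing board have set and a colleague wants to draw them out. Stand the little blue lever jack on the table with its red saddle centred under the yellow lifting pad and let go of it, then push the jack's handle all the way down so that the jack lifts the board, and finish while still holding the handle down. Do not touch the press, its board or its pad with the robot, and leave the other things on the table where they are.

Things in the scene. Friction and masses are not known exactly. Their poses are not given: they have to be found in the camera images.
- jack: Small blue lever jack, loose, about 0.75 kg. Origin on its underside. x points forward to the nose with the saddle, z up, y to its left. Dark steel base plate 190 x 70 x 10 mm from x = -107 to +83 mm. Blue block, 56 (x) x 44 (y) mm, top at z = 72 mm, centred at x = -2 mm: the place to grip it, across y, from above. Behind it, two cheeks (to x = -60 mm) carry the handle's pivot at x = -45, z = 52 mm.
- jack_grip (a point): Centre of the jack's blue block at the height to grip it, 50 mm above the jack's underside (jack frame x = -2, y = 0, z = 50 mm); axes as the jack's.
- jack_saddle: The jack's round red saddle, 32 mm across, on a steel ram; origin at the centre of its top face, at x = 60, y = 0, z = 48 mm in the jack frame with the handle up. It moves straight up, 36 mm at full handle stroke (55 mm per rad of handle).
- saddle_top (a point): Centre of the saddle's top face.
- jack_handle (a joint): Jack handle, rad: 0 = up (rest), grows as it is pushed down, 0.65 = fully down against its stop. It turns about the pivot (jack frame x = -45, z = 52 mm). A spring returns it to 0 as soon as it is let go. At the pad it takes about 3 N unloaded, rising to about 7 N with the board lifted.
- handle_pad (a point): Centre of the top face of the black palm pad (50 mm along y x 46 mm) at the handle's end. With the handle up it is at x = -151, z = 123 mm in the jack frame, its face tilted 0.28 rad; fully down it is at about x = -171, z = 45 mm, tilted 0.37 rad the other way. Push it downward from above, along its arc (radius about 128 mm round the pivot).
- press: Fixed press: a wooden board (210 mm wide, steel weight on top to z = 101 mm) hinged at the back over a bundle of brown sheets. Origin on the table; x points from the yellow pad in front to the hinge, z up. Base plate 250 mm wide, 14 mm high, front edge at x = -55 mm; the board's front edge is at x = -71, its underside at z = 69 mm. It falls shut by its weight (4 to 7 N at the pad).
- lift_bracket: Steel bracket clamped on the front edge of the board, carrying the yellow lifting pad (56 x 56 mm, 6 mm plate with a black rubber face below and a black and yellow spot on top; its top is at z = 69 mm). It is clamped at a different place along the edge in each start, up to 50 mm either side of the middle, and does not shift. Origin inside the bracket at the board's edge; axes as the press.
- lift_pad (a point): Centre of the underside of the yellow lifting pad, 60 mm above the table with the board shut, about 84 mm when the jack below it has its handle fully down; 30 mm in front of the board's front edge; there is free table below and in front of it. The jack's nose (23 mm past the saddle's centre) has 22 mm to spare before the press's base plate. Axes as the press.
- tape_measure: Yellow tape measure, loose, 72 x 78 x 61 mm; origin at the centre of its underside.
- glue_bottle: White glue bottle with a red nozzle, loose, 62 x 65 x 164 mm; origin at the centre of its underside.
- tape_clear: Roll of pale clear tape, loose, lying flat, 90 mm across, 24 mm high; origin at the centre of its underside.

How it is judged (in metres and radians):
On the way, in this order (a step that is already met when the one before it is completed fails the run):
1. the jack stands on the table, let go, its saddle under the lifting pad, handle still up (horizontal distance between saddle_top and lift_pad below 0.015 m and height (world z) of jack below 0.006 m and angle between jack's own z axis and vertical below 0.08 rad and value of joint jack_handle below 0.1 rad and contact force between the fingers and jack below 0.3 N and linear speed of jack below 0.02 m/s), for 0.2 s.
2. the jack's handle is down and its saddle carries the raised board (height (world z) of lift_pad above 0.076 m and value of joint jack_handle above 0.55 rad and contact force between jack and lift_bracket above 1 N), for 0.2 s.
At the end, for the whole second after the job is handed in: The jack stands flat on the table, saddle centre within 15 mm of the pad centre; the robot holds the handle down (over 0.55 of 0.65 rad), the saddle carries the pad (over 1 N), the pad's underside is over 76 mm high, all at rest; the robot touches no part of the press (all of step 2 and horizontal distance between saddle_top and lift_pad below 0.015 m and height (world z) of jack below 0.006 m and angle between jack's own z axis and vertical below 0.08 rad and contact force between any of the fingers, the arm and jack above 1 N and contact force between each of the arm, the fingers and press below 0.5 N and linear speed of jack below 0.02 m/s); the arm keeps its last pose, push and grip.
It fails at once if the robot pushes or lifts the press, its board or its pad itself (over 3 N) (contact force between any of the arm, the fingers and press above 3 N).
It fails at once if a bystander (tape measure, glue bottle, clear tape) is moved more than 20 mm (distance of any of tape_measure, glue_bottle, tape_clear from where it was at the start of the episode above 0.02 m).
It also fails if it takes over 51 s, if anything falls off the work surface, if the arm or the gripper's body presses on something with over 40 N, if the wrist force passes 120 N, or if a joint passes its speed limit or range.

## Working session

There is one attempt and no reset: what is moved stays moved. The work goes in short steps, Python scripts to look and compute and a tool call to move; the robot and the scene stay as the last step left them, time stands still between calls to the robot, and variables do not carry over. Pictures are saved under pics/ and viewed, at most 10 in all, crops included, and the job is handed in when it is done.

Besides the shell and the picture viewer there is one more tool, called after "Emit:" in YAML: its name, and indented under it one key for each argument. arm_command: Moves the arm, as the interface text tells. Its arguments: {"type":"object","properties":{"steps":{"type":"array","items":{"type":"object","properties":{"x":{"type":"number"},"y":{"type":"number"},"z":{"type":"number"},"wx":{"type":"number"},"wy":{"type":"number"},"wz":{"type":"number"}}}},"hand":{"type":"number"},"force":{"type":"number"}},"required":["steps"]}

```bash
mkdir -p pics; cat > h.py <<'E'
import numpy as np, cv2, json
from rig import manip
def snap(name, fn):
    s=manip.snapshot(name); cv2.imwrite(fn, s["color"][:,:,::-1]); 
    json.dump({k:(np.array(s[k]).tolist()) for k in("vertical_fov","cx","cy","R","t")},open(name+".json","w")); return s
def cam(name):
    c=json.load(open(name+".json")); f=192/np.tan(np.radians(c["vertical_fov"])/2)
    return f,c["cx"],c["cy"],np.array(c["R"]),np.array(c["t"])
def ray(name,u,v,z):
    f,cx,cy,R,t=cam(name); d=R.T@np.array([(u-cx)/f,(v-cy)/f,1]); o=-R.T@t
    return o+d*(z-o[2])/d[2]
def proj(name,X):
    f,cx,cy,R,t=cam(name); c=R@np.array(X,float)+t; return [round(f*c[0]/c[2]+cx,1),round(f*c[1]/c[2]+cy,1)]
E
python3 - <<'E'
from h import *
for n in("top","side"):
    s=snap(n,f"pics/{n}0.png"); f,cx,cy,R,t=cam(n); print(n,f,cx,cy,(-R.T@t).round(0),R.round(2).tolist())
print({k:v for k,v in manip.read_state().items() if k in("time","ee_pos","ee_rot","wrist_force")})
a=cv2.imread("pics/top0.png");b=cv2.imread("pics/side0.png")
cv2.imwrite("pics/top0b.png",cv2.resize(a,(800,600),interpolation=cv2.INTER_CUBIC));cv2.imwrite("pics/side0b.png",cv2.resize(b,(800,600),interpolation=cv2.INTER_CUBIC))
E
```

```text
top 379.30718213148907 258.5573378004231 191.21421769122145 [ 439.   24. 1042.] [[-0.03, -1.0, -0.01], [-0.99, 0.03, -0.11], [0.11, 0.01, -0.99]]
side 457.86760235895304 260.21936998621607 191.05296347479708 [1532. -342.  656.] [[0.37, 0.93, -0.03], [0.41, -0.19, -0.89], [-0.83, 0.32, -0.45]]
{'time': 0.1, 'ee_pos': array([ 248.75460103, -600.30232185,  403.65147589]), 'ee_rot': array([ 9.80775657e-01,  1.95136731e-01, -1.57209878e-05, -8.75607726e-04]), 'wrist_force': array([-0.22291993,  0.49028319,  1.18828854])}
```

View pics/top0b.png

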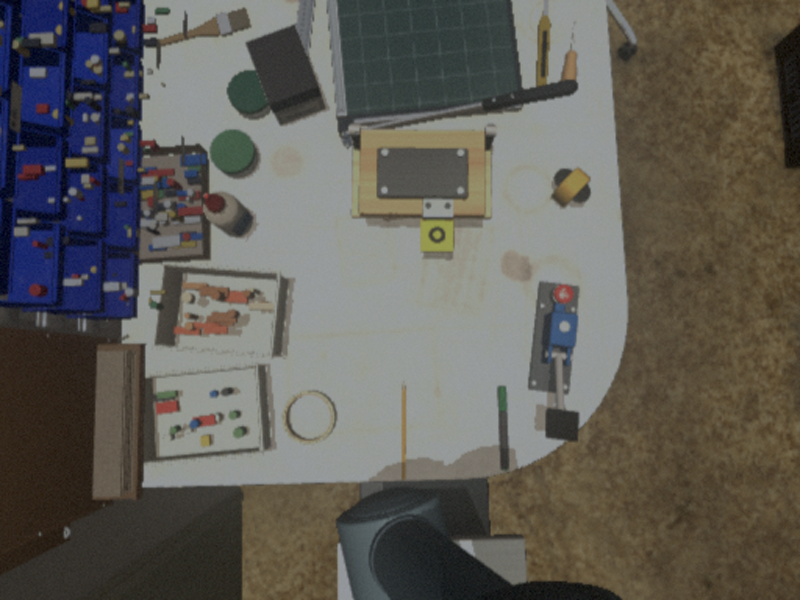

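View pics/side0b.png

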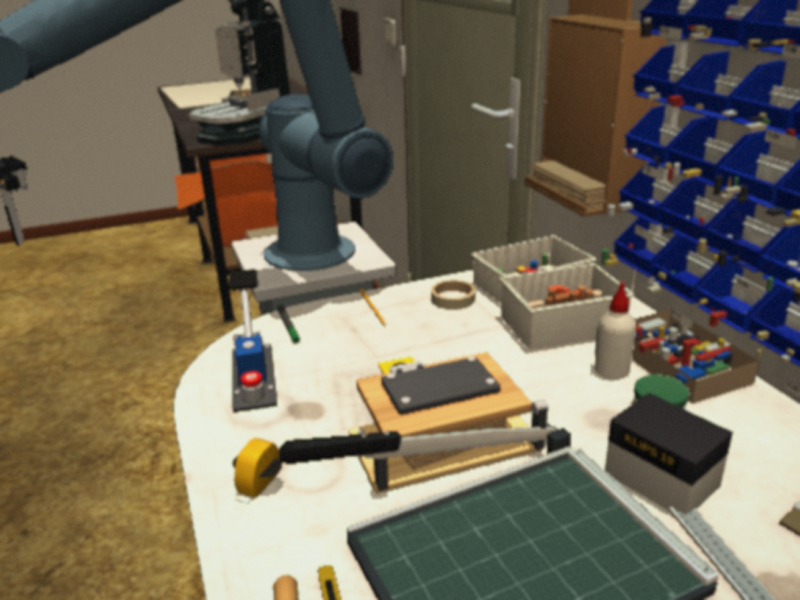

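The top view shows the jack at right, with its saddle near (564,293) and its handle pad near (562,425), and the press with its yellow pad at (437,235), all in 800-wide pixels. The glue bottle, clear tape and tape measure are clear of the path. I'll enlarge both areas to read positions.

```bash
python3 - <<'E'
from h import *
a=cv2.imread("pics/top0.png")
c1=a[170:290,320:400]; c2=a[75:170,215:325]
c1=cv2.resize(c1,None,fx=5,fy=5,interpolation=cv2.INTER_CUBIC)
c2=cv2.resize(c2,(400*110//100,380),interpolation=cv2.INTER_CUBIC)
c2=cv2.resize(a[75:175,220:320],(400,400),interpolation=cv2.INTER_CUBIC)
o=np.zeros((600,800,3),np.uint8);o[:,:400]=c1;o[:400,400:]=c2
cv2.imwrite("pics/c0.png",np.clip(o*1.4,0,255))
E
```

```text
[ WARN:0@0.191] global loadsave.cpp:1063 imwrite_ Unsupported depth image for selected encoder is fallbacked to CV_8U.
```

View pics/c0.png

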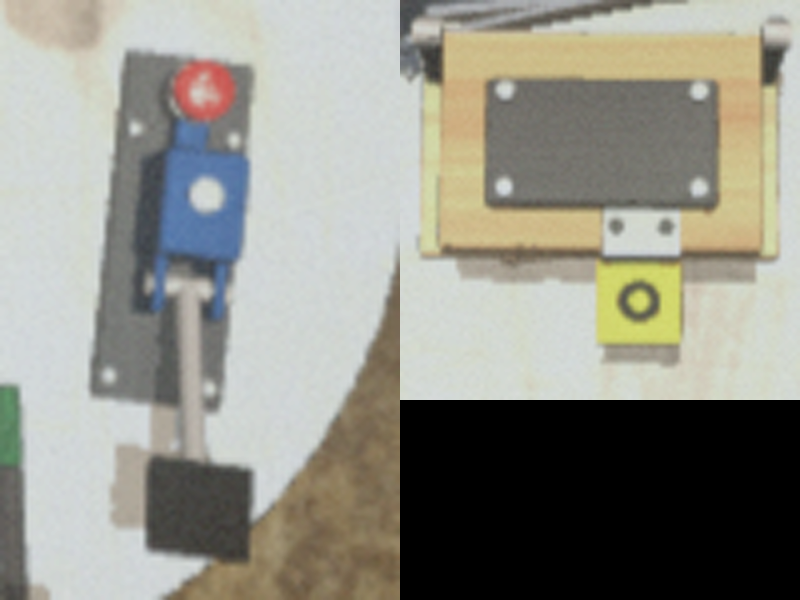

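```bash
cat > m.py <<'E'
from h import *
J=lambda x,y,z:ray("top",320+x/5-.4,170+y/5-.4,z)
P=lambda x,y,z:ray("top",220+(x-400)/4-.4,75+y/4-.4,z)
s=J(205,91,48);b=J(203,205,72);h=J(199,509,123)
pl=[J(125,50,10),J(252,66,10),J(218,410,10),J(91,397,10)]
print("saddle",s.round(1),"block",b.round(1),"hpad",h.round(1))
print("plate",[q.round(1)[:2].tolist() for q in pl])
f=lambda a,b:(np.degrees(np.arctan2(*(a-b)[1::-1])).round(2),np.linalg.norm(a-b).round(1))
print(f(s,b),f(s,h),f(b,h),f(pl[0],pl[3]),f(pl[1],pl[2]),f(pl[0],pl[1]))
p=P(638,301,69);print("pad",p.round(1), P(640,303,69).round(1))
print("pr yaw",f(P(505,90,101),P(505,187,101)),f(P(700,90,101),P(700,187,101)),f(P(505,90,101),P(700,90,101)),f(P(505,187,101),P(700,187,101)))
print("edge",f(P(420,255,14),P(778,258,14)), f(P(442,249,75),P(762,251,75)))
for n,X in(("saddle",s),("pad",p),("hp",h)):print(n,np.array(proj("side",X))*1.5625)
E
python3 m.py
```

```text
saddle [ 555.1 -236.    48. ] block [ 493.8 -225.3   72. ] hpad [ 346.6 -201.9  123. ]
plate [[583.4, -203.5], [572.6, -272.4], [387.1, -242.8], [395.8, -175.2]]
(np.float64(-9.91), np.float64(66.7)) (np.float64(-9.29), np.float64(224.2)) (np.float64(-9.04), np.float64(157.5)) (np.float64(-8.57), np.float64(189.7)) (np.float64(-9.05), np.float64(187.8)) (np.float64(81.03), np.float64(69.7))
pad [658.7 -23.9  69. ] [657.3 -25.2  69. ]
pr yaw (np.float64(-1.36), np.float64(64.2)) (np.float64(-2.2), np.float64(64.1)) (np.float64(88.17), np.float64(125.3)) (np.float64(88.22), np.float64(124.4))
edge (np.float64(87.76), np.float64(248.1)) (np.float64(87.88), np.float64(208.7))
saddle [250.625   375.15625]
pad [400.     366.5625]
hp [242.65625 276.71875]
```

The measurements agree with the given sizes: saddle to block is 62 mm, saddle to handle pad 211 mm, and the plate about 188 x 70 mm. The jack's yaw is about −9.2° with its grip point at (494, −226). The lifting pad is at (658, −24.5) and the press yaw is about −2°. Next I move above the grip point.

Emit:
arm_command:
  steps:
    - {"x": 62, "y": -42, "wz": 0.09}
    - {"x": 123, "y": -84, "wz": 0.19}
    - {"x": 185, "y": -126, "wz": 0.28}
    - {"x": 246, "y": -168, "wz": 0.37}
    - {"x": 308, "y": -210, "wz": 0.46}
    - {"x": 370, "y": -252, "z": 30, "wz": 0.553}
    - {"x": 370, "y": -252, "z": 40, "wz": 0.553}
    - {"x": 370, "y": -252, "z": 40, "wz": 0.553}
    - {"x": 370, "y": -252, "z": 40, "wz": 0.553}
    - {"x": 370, "y": -252, "z": 40, "wz": 0.553}
  hand: 0
  force: 25

```text
invalid input at $.steps[0]: expected keys x, y, z, wx, wy, wz
```

Emit:
arm_command:
  steps:
    - {"x": 62, "y": -42, "z": 0, "wx": 0, "wy": 0, "wz": 0.09}
    - {"x": 123, "y": -84, "z": 0, "wx": 0, "wy": 0, "wz": 0.19}
    - {"x": 185, "y": -126, "z": 0, "wx": 0, "wy": 0, "wz": 0.28}
    - {"x": 246, "y": -168, "z": 0, "wx": 0, "wy": 0, "wz": 0.37}
    - {"x": 308, "y": -210, "z": 0, "wx": 0, "wy": 0, "wz": 0.46}
    - {"x": 370, "y": -252, "z": 30, "wx": 0, "wy": 0, "wz": 0.553}
    - {"x": 370, "y": -252, "z": 40, "wx": 0, "wy": 0, "wz": 0.553}
    - {"x": 370, "y": -252, "z": 40, "wx": 0, "wy": 0, "wz": 0.553}
    - {"x": 370, "y": -252, "z": 40, "wx": 0, "wy": 0, "wz": 0.553}
    - {"x": 370, "y": -252, "z": 40, "wx": 0, "wy": 0, "wz": 0.553}
  hand: 0
  force: 25

```text
time: 1.35
ee_pos: [493.8, -227.4, 365.3]
ee_rot: [0.997, -0.081, 0.0, 0.0]
wrist_force: [0.4, -0.7, 0.4]
gripper_width: 0.998
grasp_force: 0.0
```

Emit:
arm_command:
  steps:
    - {"x": 0, "y": -1, "z": 40, "wx": 0, "wy": 0, "wz": 0}
    - {"x": 0, "y": -1, "z": 80, "wx": 0, "wy": 0, "wz": 0}
    - {"x": 0, "y": -1, "z": 110, "wx": 0, "wy": 0, "wz": 0}
    - {"x": 0, "y": -1, "z": 130, "wx": 0, "wy": 0, "wz": 0}
    - {"x": 0, "y": -1, "z": 135, "wx": 0, "wy": 0, "wz": 0}
    - {"x": 0, "y": -1, "z": 135, "wx": 0, "wy": 0, "wz": 0}
    - {"x": 0, "y": -1, "z": 135, "wx": 0, "wy": 0, "wz": 0}
  hand: 0

```text
time: 2.22
ee_pos: [494.7, -225.8, 231.0]
ee_rot: [0.997, -0.08, 0.001, 0.001]
wrist_force: [0.7, -0.4, -0.5]
gripper_width: 1.004
grasp_force: 0.0
```

```bash
python3 - <<'E'
from h import *
snap("side","pics/s1.png"); a=cv2.imread("pics/s1.png")[170:290,110:270]
cv2.imwrite("pics/s1b.png",np.clip(cv2.resize(a,(800,600),interpolation=cv2.INTER_CUBIC).astype(float)*1.4,0,255).astype(np.uint8))
E
```

```text
(no output)
```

View pics/s1b.png

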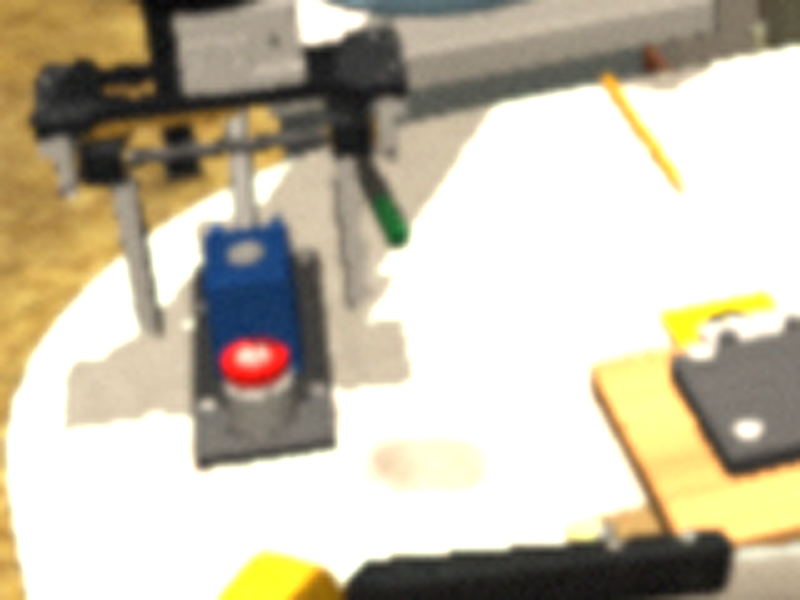

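The crop shows the fingers at x≈145 and 350 straddling the blue block (x 205–300), centred on it and clear of the base plate. I close the gripper.

Emit:
arm_command:
  steps:
    - {"x": 0, "y": 0, "z": 0, "wx": 0, "wy": 0, "wz": 0}
    - {"x": 0, "y": 0, "z": 0, "wx": 0, "wy": 0, "wz": 0}
    - {"x": 0, "y": 0, "z": 0, "wx": 0, "wy": 0, "wz": 0}
    - {"x": 0, "y": 0, "z": 0, "wx": 0, "wy": 0, "wz": 0}
    - {"x": 0, "y": 0, "z": 0, "wx": 0, "wy": 0, "wz": 0}
    - {"x": 0, "y": 0, "z": 0, "wx": 0, "wy": 0, "wz": 0}
    - {"x": 0, "y": 0, "z": 0, "wx": 0, "wy": 0, "wz": 0}
    - {"x": 0, "y": 0, "z": 0, "wx": 0, "wy": 0, "wz": 0}
  hand: 1
  force: 30

```text
time: 3.28
ee_pos: [494.3, -225.3, 229.7]
ee_rot: [0.997, -0.08, 0.0, 0.0]
wrist_force: [0.7, -3.6, -0.6]
gripper_width: 0.468
grasp_force: 30.0
```

Emit:
arm_command:
  steps:
    - {"x": 0, "y": 0, "z": -5, "wx": 0, "wy": 0, "wz": 0}
    - {"x": 0, "y": 0, "z": -12, "wx": 0, "wy": 0, "wz": 0}
    - {"x": 0, "y": 0, "z": -20, "wx": 0, "wy": 0, "wz": 0}
    - {"x": 0, "y": 0, "z": -20, "wx": 0, "wy": 0, "wz": 0}
    - {"x": 0, "y": 0, "z": -20, "wx": 0, "wy": 0, "wz": 0}

```text
time: 3.9
ee_pos: [494.2, -225.0, 249.6]
ee_rot: [0.997, -0.08, -0.0, -0.0]
wrist_force: [0.5, -0.1, -8.1]
gripper_width: 0.468
grasp_force: 30.0
```

The grip holds: the opening is 44 mm and the load about 8 N. The saddle must go in under the pad with little lift, so I move to a point in front of the pad first and then slide in low.

Emit:
arm_command:
  steps:
    - {"x": 0, "y": -10, "z": -10, "wx": 0, "wy": 0, "wz": 0}
    - {"x": -1, "y": -35, "z": -15, "wx": 0, "wy": 0, "wz": -0.02}
    - {"x": -3, "y": -65, "z": -15, "wx": 0, "wy": 0, "wz": -0.04}
    - {"x": -5, "y": -95, "z": -15, "wx": 0, "wy": 0, "wz": -0.06}
    - {"x": -7, "y": -125, "z": -15, "wx": 0, "wy": 0, "wz": -0.08}
    - {"x": -9, "y": -155, "z": -15, "wx": 0, "wy": 0, "wz": -0.1}
    - {"x": -10, "y": -185, "z": -15, "wx": 0, "wy": 0, "wz": -0.12}
    - {"x": -11, "y": -200, "z": -10, "wx": 0, "wy": 0, "wz": -0.126}
    - {"x": -11, "y": -206, "z": 0, "wx": 0, "wy": 0, "wz": -0.126}
    - {"x": -11, "y": -206, "z": 10, "wx": 0, "wy": 0, "wz": -0.126}

```text
time: 5.15
ee_pos: [516.2, -20.0, 238.8]
ee_rot: [1.0, -0.017, -0.0, 0.0]
wrist_force: [-0.0, 0.2, -7.4]
gripper_width: 0.464
grasp_force: 30.0
```

Emit:
arm_command:
  steps:
    - {"x": 0, "y": 0, "z": 4, "wx": 0, "wy": 0, "wz": 0}
    - {"x": 0, "y": 0, "z": 4, "wx": 0, "wy": 0, "wz": 0}
    - {"x": 0, "y": 0, "z": 4, "wx": 0, "wy": 0, "wz": 0}
    - {"x": 0, "y": 0, "z": 4, "wx": 0, "wy": 0, "wz": 0}

```text
time: 5.65
ee_pos: [516.5, -20.2, 236.1]
ee_rot: [1.0, -0.017, 0.0, 0.0]
wrist_force: [0.4, -0.0, -8.8]
gripper_width: 0.463
grasp_force: 30.0
```

```bash
python3 - <<'E'
from h import *
snap("top","pics/t2.png"); a=cv2.imread("pics/t2.png")[130:205,230:330]
cv2.imwrite("pics/t2b.png",np.clip(cv2.resize(a,(800,600),interpolation=cv2.INTER_CUBIC).astype(float)*1.4,0,255).astype(np.uint8))
E
```

```text
(no output)
```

View pics/t2b.png

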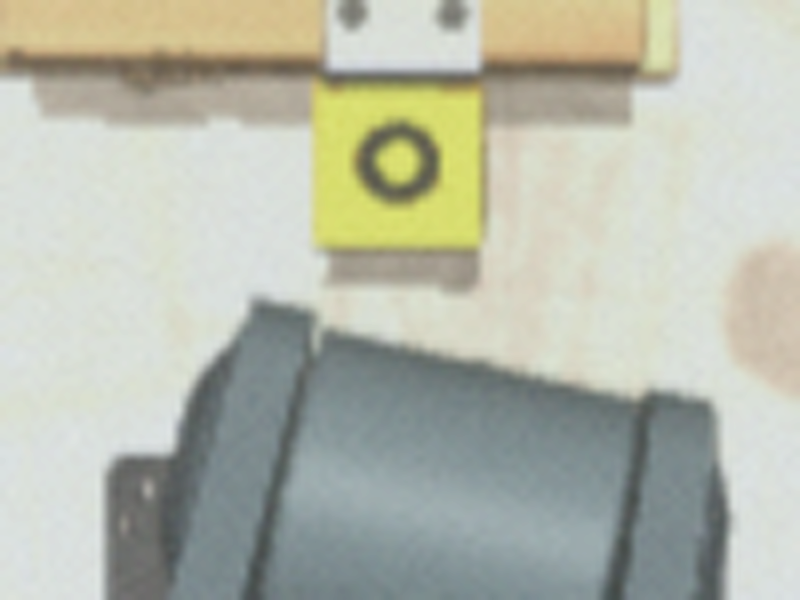

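The arm hides the jack from the top camera. The pad's ring centre is at crop (398,163). I check the saddle from the side camera instead.

```bash
python3 - <<'E'
from h import *
p=ray("top",230+398/8-.44,130+163/8-.44,69); print("pad",p.round(1))
s=snap("side","pics/s2.png"); x,y=proj("side",[578,-22.5,54]); print(x,y)
print("pred pad top centre",proj("side",p))
x0,y0=int(x)-50,int(y)-45
a=cv2.imread("pics/s2.png")[y0:y0+75,x0:x0+100]; print(x0,y0)
cv2.imwrite("pics/s2b.png",np.clip(cv2.resize(a,(800,600),interpolation=cv2.INTER_CUBIC).astype(float)*1.4,0,255).astype(np.uint8))
im=s["color"].astype(int); m=(im[...,0]>110)&(im[...,1]<70)&(im[...,2]<80); m[:, :x0]=0;m[:,x0+100:]=0;m[:y0]=0;m[y0+75:]=0
q=np.argwhere(m)[:,::-1]; print(len(q),q.mean(0),q.min(0),q.max(0))
E
```

```text
pad [658.4 -24.5  69. ]
245.3 224.0
pred pad top centre [np.float64(255.7), np.float64(234.6)]
195 179
61 [245.54098361 225.90163934] [240 221] [252 229]
```

View pics/s2b.png

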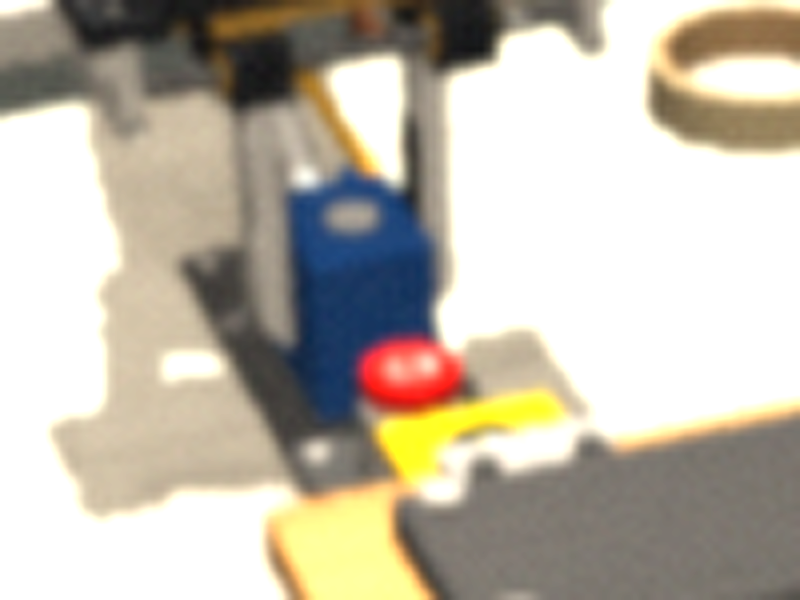

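The side view shows the saddle centre at crop (411,365), which agrees with the predicted position to about 1.5 mm. I slide in 80 mm along the tool x axis at about 5 mm lift, then lower the jack.

Emit:
arm_command:
  steps:
    - {"x": 8, "y": 0, "z": 1, "wx": 0, "wy": 0, "wz": 0}
    - {"x": 20, "y": 0, "z": 1, "wx": 0, "wy": 0, "wz": 0}
    - {"x": 35, "y": 0, "z": 1, "wx": 0, "wy": 0, "wz": 0}
    - {"x": 50, "y": 0, "z": 1, "wx": 0, "wy": 0, "wz": 0}
    - {"x": 63, "y": 0, "z": 1, "wx": 0, "wy": 0, "wz": 0}
    - {"x": 73, "y": 0, "z": 1, "wx": 0, "wy": 0, "wz": 0}
    - {"x": 80, "y": 0, "z": 1, "wx": 0, "wy": 0, "wz": 0}
    - {"x": 80, "y": 0, "z": 2, "wx": 0, "wy": 0, "wz": 0}
    - {"x": 80, "y": 0, "z": 3, "wx": 0, "wy": 0, "wz": 0}

```text
time: 6.88
ee_pos: [595.9, -22.6, 232.3]
ee_rot: [1.0, -0.017, -0.0, -0.0]
wrist_force: [-0.6, 0.2, -7.5]
gripper_width: 0.466
grasp_force: 30.0
```

Emit:
arm_command:
  steps:
    - {"x": 0, "y": 0, "z": 1, "wx": 0, "wy": 0, "wz": 0}
    - {"x": 0, "y": 0, "z": 2, "wx": 0, "wy": 0, "wz": 0}
    - {"x": 0, "y": 0, "z": 3, "wx": 0, "wy": 0, "wz": 0}
    - {"x": 0, "y": 0, "z": 3, "wx": 0, "wy": 0, "wz": 0}
    - {"x": 0, "y": 0, "z": 3, "wx": 0, "wy": 0, "wz": 0}

```text
time: 7.5
ee_pos: [596.3, -22.7, 229.7]
ee_rot: [1.0, -0.017, 0.0, 0.0]
wrist_force: [-0.0, 0.3, -7.1]
gripper_width: 0.47
grasp_force: 30.0
```

Emit:
arm_command:
  steps:
    - {"x": 0, "y": 0, "z": 0.7, "wx": 0, "wy": 0, "wz": 0}
    - {"x": 0, "y": 0, "z": 1.4, "wx": 0, "wy": 0, "wz": 0}
    - {"x": 0, "y": 0, "z": 1.4, "wx": 0, "wy": 0, "wz": 0}
    - {"x": 0, "y": 0, "z": 1.4, "wx": 0, "wy": 0, "wz": 0}

```text
time: 8.0
ee_pos: [596.5, -22.7, 229.7]
ee_rot: [1.0, -0.017, -0.0, 0.0]
wrist_force: [-5.7, 1.3, 3.4]
gripper_width: 0.464
grasp_force: 30.0
```

The jack is in contact with the table. I release it and look before retreating.

Emit:
arm_command:
  steps:
    - {"x": 0, "y": 0, "z": 0, "wx": 0, "wy": 0, "wz": 0}
    - {"x": 0, "y": 0, "z": 0, "wx": 0, "wy": 0, "wz": 0}
    - {"x": 0, "y": 0, "z": 0, "wx": 0, "wy": 0, "wz": 0}
    - {"x": 0, "y": 0, "z": 0, "wx": 0, "wy": 0, "wz": 0}
    - {"x": 0, "y": 0, "z": 0, "wx": 0, "wy": 0, "wz": 0}
    - {"x": 0, "y": 0, "z": 0, "wx": 0, "wy": 0, "wz": 0}
  hand: 0

```text
time: 8.75
ee_pos: [596.3, -22.7, 228.2]
ee_rot: [1.0, -0.017, -0.0, -0.0]
wrist_force: [-0.3, -0.7, -0.8]
gripper_width: 0.995
grasp_force: 0.0
```

Emit:
arm_command:
  steps:
    - {"x": 0, "y": 0, "z": -30, "wx": 0, "wy": 0, "wz": 0}
    - {"x": 0, "y": 0, "z": -70, "wx": 0, "wy": 0, "wz": 0}
    - {"x": 0, "y": 0, "z": -110, "wx": 0, "wy": 0, "wz": 0}
    - {"x": 0, "y": 0, "z": -140, "wx": 0, "wy": 0, "wz": 0}
    - {"x": -40, "y": 0, "z": -150, "wx": 0, "wy": 0, "wz": 0}
    - {"x": -90, "y": 0, "z": -150, "wx": 0, "wy": 0, "wz": 0}
    - {"x": -150, "y": 0, "z": -150, "wx": 0, "wy": 0, "wz": 0}
    - {"x": -150, "y": 0, "z": -150, "wx": 0, "wy": 0, "wz": 0}
    - {"x": -150, "y": 0, "z": -150, "wx": 0, "wy": 0, "wz": 0}

```text
time: 9.88
ee_pos: [446.7, -17.7, 379.0]
ee_rot: [1.0, -0.017, 0.001, 0.0]
wrist_force: [0.5, 0.1, 0.9]
gripper_width: 1.001
grasp_force: 0.0
```

```bash
python3 - <<'E'
from h import *
snap("side","pics/s3.png");snap("top","pics/t3.png")
a=cv2.imread("pics/s3.png")[185:275,190:310]; b=cv2.imread("pics/t3.png")[120:300,220:340]
o=np.zeros((600,800,3),np.uint8);o[:300,:400]=cv2.resize(a,(400,300),interpolation=cv2.INTER_CUBIC);o[:,400:]=cv2.resize(b,(400,600),interpolation=cv2.INTER_CUBIC)
cv2.imwrite("pics/s3b.png",np.clip(o*1.4,0,255).astype(np.uint8))
d=lambda x,y:np.array([658.4-x*.9994+y*.035,-24.5+x*.035+y,0]) # x back from saddle
for n,x,z in(("saddle",0,48),("block",62,72),("hp",211,123)):
  X=d(x,0);X[2]=z;print(n,X.round(1),"side",(np.array(proj("side",X))-[190,185])*10/3,"top",(np.array(proj("top",X))-[220,120])*10/3+[400,0])
E
```

```text
saddle [658.4 -24.5  48. ] side [220. 190.] top [596.66666667 105.66666667]
block [596.4 -22.3  72. ] side [192. 121.] top [597.66666667 177.33333333]
hp [447.5 -17.1 123. ] side [132.66666667 -19.        ] top [600.66666667 369.66666667]
```

View pics/s3b.png

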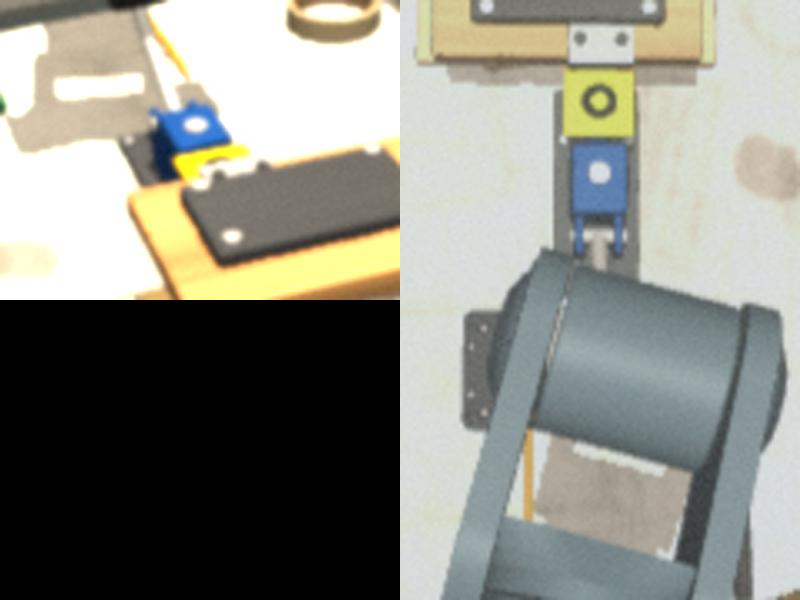

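The top view shows the block centred at crop (600,177), against a prediction of (598,177), so the jack is within about 2 mm. Now I close the fingers and approach the handle pad at about (447, −17, 123).

Emit:
arm_command:
  steps:
    - {"x": 0, "y": 0, "z": 0, "wx": 0, "wy": 0, "wz": 0}
    - {"x": 0, "y": 0, "z": 0, "wx": 0, "wy": 0, "wz": 0}
    - {"x": 0, "y": 0, "z": 0, "wx": 0, "wy": 0, "wz": 0}
    - {"x": 0, "y": 0, "z": 0, "wx": 0, "wy": 0, "wz": 0}
    - {"x": 0, "y": 0, "z": 0, "wx": 0, "wy": 0, "wz": 0}
    - {"x": 0, "y": 0, "z": 0, "wx": 0, "wy": 0, "wz": 0}
    - {"x": 0, "y": 0, "z": 15, "wx": 0, "wy": 0, "wz": 0}
    - {"x": 0, "y": 0, "z": 35, "wx": 0, "wy": 0, "wz": 0}
    - {"x": 0, "y": 0, "z": 47, "wx": 0, "wy": 0, "wz": 0}
    - {"x": 0, "y": 0, "z": 47, "wx": 0, "wy": 0, "wz": 0}
  hand: 1
  force: 20

```text
time: 11.22
ee_pos: [446.0, -17.5, 329.8]
ee_rot: [1.0, -0.017, -0.001, -0.0]
wrist_force: [0.5, 0.7, 0.6]
gripper_width: 0.007
grasp_force: 0.0
```

```bash
python3 - <<'E'
from h import *
snap("side","pics/s4.png"); a=cv2.imread("pics/s4.png")[130:250,160:320]
print((np.array(proj("side",[447.5,-17.1,123]))-[160,130])*5, manip.read_state()["wrist_force"].round(1))
cv2.imwrite("pics/s4b.png",np.clip(cv2.resize(a,(800,600),interpolation=cv2.INTER_CUBIC).astype(float)*1.4,0,255).astype(np.uint8))
E
```

```text
[349.  246.5] [-0.5 -0.   1.3]
```

View pics/s4b.png

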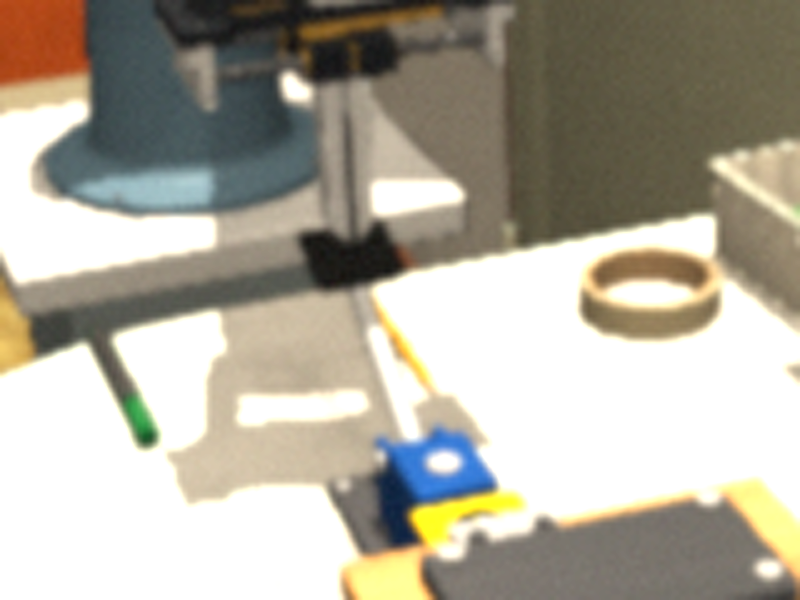

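The fingertips at (347,238) sit just above the black pad at (352,258), centred on it. I push along the arc, slowly, in two stages.

Emit:
arm_command:
  steps:
    - {"x": 1, "y": 0, "z": 3, "wx": 0, "wy": 0, "wz": 0}
    - {"x": -2, "y": 0, "z": 10, "wx": 0, "wy": 0, "wz": 0}
    - {"x": -6, "y": 0, "z": 17, "wx": 0, "wy": 0, "wz": 0}
    - {"x": -9, "y": 0, "z": 23, "wx": 0, "wy": 0, "wz": 0}
    - {"x": -11, "y": 0, "z": 29, "wx": 0, "wy": 0, "wz": 0}
    - {"x": -13, "y": 0, "z": 35, "wx": 0, "wy": 0, "wz": 0}
    - {"x": -15, "y": 0, "z": 41, "wx": 0, "wy": 0, "wz": 0}
    - {"x": -15, "y": 0, "z": 41, "wx": 0, "wy": 0, "wz": 0}

```text
time: 12.28
ee_pos: [431.2, -17.2, 290.0]
ee_rot: [1.0, -0.017, -0.0, 0.0]
wrist_force: [-2.6, -1.3, 5.2]
gripper_width: 0.001
grasp_force: 2.7
```

Emit:
arm_command:
  steps:
    - {"x": -2, "y": 0, "z": 6, "wx": 0, "wy": 0, "wz": 0}
    - {"x": -3, "y": 0, "z": 12, "wx": 0, "wy": 0, "wz": 0}
    - {"x": -4, "y": 0, "z": 18, "wx": 0, "wy": 0, "wz": 0}
    - {"x": -5, "y": 0, "z": 24, "wx": 0, "wy": 0, "wz": 0}
    - {"x": -5, "y": 0, "z": 29, "wx": 0, "wy": 0, "wz": 0}
    - {"x": -5, "y": 0, "z": 33, "wx": 0, "wy": 0, "wz": 0}
    - {"x": -5, "y": 0, "z": 33, "wx": 0, "wy": 0, "wz": 0}
    - {"x": -5, "y": 0, "z": 33, "wx": 0, "wy": 0, "wz": 0}

```text
time: 13.28
ee_pos: [426.0, -16.9, 257.0]
ee_rot: [1.0, -0.017, -0.002, -0.0]
wrist_force: [-3.2, -1.6, 5.1]
gripper_width: 0.002
grasp_force: 3.3
```

Emit:
arm_command:
  steps:
    - {"x": -1, "y": 0, "z": 2, "wx": 0, "wy": 0, "wz": 0}
    - {"x": -1, "y": 0, "z": 4, "wx": 0, "wy": 0, "wz": 0}
    - {"x": -1, "y": 0, "z": 6, "wx": 0, "wy": 0, "wz": 0}
    - {"x": -1, "y": 0, "z": 6, "wx": 0, "wy": 0, "wz": 0}
    - {"x": -1, "y": 0, "z": 6, "wx": 0, "wy": 0, "wz": 0}

```text
time: 13.9
ee_pos: [425.3, -16.9, 251.4]
ee_rot: [1.0, -0.017, -0.001, 0.0]
wrist_force: [-2.4, -1.4, 5.1]
gripper_width: 0.001
grasp_force: 3.0
```

```bash
python3 - <<'E'
from h import *
snap("side","pics/s5.png");snap("top","pics/t5.png")
a=cv2.imread("pics/s5.png")[155:275,190:350]; b=cv2.imread("pics/t5.png")[75:195,220:300]
o=np.zeros((600,800,3),np.uint8);o[:300,:400]=cv2.resize(a,(400,300),interpolation=cv2.INTER_CUBIC);o[:,400:]=cv2.resize(b,(400,600),interpolation=cv2.INTER_CUBIC)
cv2.imwrite("pics/s5b.png",np.clip(o*1.4,0,255).astype(np.uint8))
for z in(69,93):print("pad top",z,(np.array(proj("side",[658.4,-24.5,z]))-[190,155])*2.5)
print("block top pred",(np.array(proj("top",[596.4,-22.3,72]))-[220,75])*5+[400,0])
E
```

```text
pad top 69 [164.25 199.  ]
pad top 93 [163.5 177.5]
block top pred [696.5 491. ]
```

View pics/s5b.png

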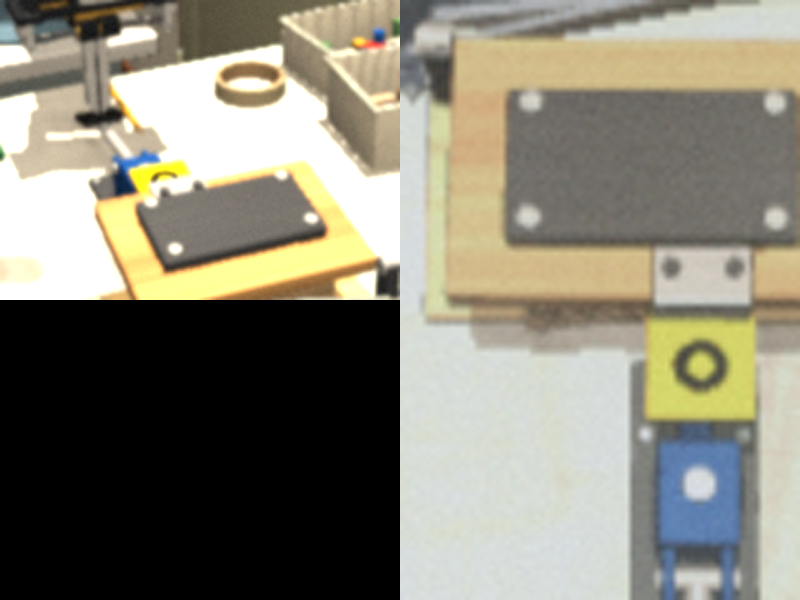

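The board is raised: the ring is at crop (164,178), which matches the 93 mm pad-top prediction. The block at (699,493) has not moved. I add a small push for margin, then hold.

Emit:
arm_command:
  steps:
    - {"x": 0, "y": 0, "z": 1, "wx": 0, "wy": 0, "wz": 0}
    - {"x": 0, "y": 0, "z": 2, "wx": 0, "wy": 0, "wz": 0}
    - {"x": 0, "y": 0, "z": 2, "wx": 0, "wy": 0, "wz": 0}
    - {"x": 0, "y": 0, "z": 2, "wx": 0, "wy": 0, "wz": 0}
    - {"x": 0, "y": 0, "z": 2, "wx": 0, "wy": 0, "wz": 0}

```text
time: 14.62
ee_pos: [425.3, -16.9, 249.4]
ee_rot: [1.0, -0.017, -0.001, 0.0]
wrist_force: [-2.7, -2.1, 5.3]
gripper_width: 0.003
grasp_force: 3.0
```

```bash
python3 -c "
from rig import manip
print(manip.read_state()['wrist_force'].round(1)); print(manip.job_done())"
```

```text
[-2.7 -2.1  5.3]
the job is handed in; nothing more can be done
None
```

I handed the job in with the jack standing under the yellow pad, the board raised to about 84 mm and the robot still holding the handle down just short of its stop (about 0.62 of 0.65 rad, estimated from the fingertip height); the hand-in returned no verdict.

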